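# Close the nail-dust extractor: snug its filter cover down crisscross

### The job

The filter cover of the nail-dust extractor is loose: tighten its four wing screws clockwise so that it seats flat. Do it in two rounds, each going from one screw to the diagonally opposite one and then to the other diagonal pair: first bring every screw about half way, to its yellow mark, and only then, in a second crisscross round, turn each fully home to its green mark. Let go at the end, and leave the other things on the desk alone.

Things in the scene. Friction and masses are not known exactly. Their poses are not given: they have to be found in the camera images.
- extractor: Table-top nail-dust extractor: white box 240 x 220 x 60 mm (its x, y, z), fixed to the desk, with a square aluminium filter cover on top held by four wine-red wing screws at its corners. Origin: centre of its underside, on the desk; z up, x away from the robot at yaw 0.
- cover_mid (a point): Centre of the top face of the aluminium filter cover: plate 200 x 200 x 6 mm with a round slotted grille in the middle, held up by a springy foam gasket. Top face 76 mm above the desk when loose, 72 mm when seated flat. The cover's z is normal to it.
- cover (a joint): How far the cover's middle has been pressed down onto its gasket, m: 0 loose, 0.004 fully seated (springs back up, about 6 N loose to 12 N seated, wherever the screws let it).
- screw_a_top (a point): Top middle of the near left (-x, +y) wing screw, at x, y = (-65, +65) mm in the extractor's frame; diagonal partner screw_c. Round flange 36 mm across, 6 mm high, under an upright wing 42 mm long, 14 thick, 28 high (graspable to 28 mm below this point). Point is 110 mm above the desk at joint 0, 106 mm at home. Its x axis runs along the wing to the end with the white pointer stripe.
- screw_a (a joint): Rotation of that screw, rad, clockwise from above (tightening): 0 loosest, 1.0 half way (pointer at yellow mark), 2.0 home on a hard stop (pointer at green mark, in the extractor's +x from the screw). The pointer thus lies 2.0 minus this value counter-clockwise from the extractor's +x. Starts 0 to 0.25. Sinks 2 mm per rad. Stays where left; turning takes about 0.1 N m.
- screw_b_top (a point): Top middle of the near right (-x, -y) wing screw, at x, y = (-65, -65) mm in the extractor's frame; diagonal partner screw_d. Round flange 36 mm across, 6 mm high, under an upright wing 42 mm long, 14 thick, 28 high (graspable to 28 mm below this point). Point is 110 mm above the desk at joint 0, 106 mm at home. Its x axis runs along the wing to the end with the white pointer stripe.
- screw_b (a joint): Rotation of that screw, rad, clockwise from above (tightening): 0 loosest, 1.0 half way (pointer at yellow mark), 2.0 home on a hard stop (pointer at green mark, in the extractor's +x from the screw). The pointer thus lies 2.0 minus this value counter-clockwise from the extractor's +x. Starts 0 to 0.25. Sinks 2 mm per rad. Stays where left; turning takes about 0.1 N m.
- screw_c_top (a point): Top middle of the far right (+x, -y) wing screw, at x, y = (+65, -65) mm in the extractor's frame; diagonal partner screw_a. Round flange 36 mm across, 6 mm high, under an upright wing 42 mm long, 14 thick, 28 high (graspable to 28 mm below this point). Point is 110 mm above the desk at joint 0, 106 mm at home. Its x axis runs along the wing to the end with the white pointer stripe.
- screw_c (a joint): Rotation of that screw, rad, clockwise from above (tightening): 0 loosest, 1.0 half way (pointer at yellow mark), 2.0 home on a hard stop (pointer at green mark, in the extractor's +x from the screw). The pointer thus lies 2.0 minus this value counter-clockwise from the extractor's +x. Starts 0 to 0.25. Sinks 2 mm per rad. Stays where left; turning takes about 0.1 N m.
- screw_d_top (a point): Top middle of the far left (+x, +y) wing screw, at x, y = (+65, +65) mm in the extractor's frame; diagonal partner screw_b. Round flange 36 mm across, 6 mm high, under an upright wing 42 mm long, 14 thick, 28 high (graspable to 28 mm below this point). Point is 110 mm above the desk at joint 0, 106 mm at home. Its x axis runs along the wing to the end with the white pointer stripe.
- screw_d (a joint): Rotation of that screw, rad, clockwise from above (tightening): 0 loosest, 1.0 half way (pointer at yellow mark), 2.0 home on a hard stop (pointer at green mark, in the extractor's +x from the screw). The pointer thus lies 2.0 minus this value counter-clockwise from the extractor's +x. Starts 0 to 0.25. Sinks 2 mm per rad. Stays where left; turning takes about 0.1 N m.
- polish_wine: Nail polish bottle, wine red, black cap: 32 mm across, 75 mm high; stands loose on the desk beside the extractor, not to be disturbed. Origin: centre of its underside.
- polish_pink: Nail polish bottle, pink, black cap: 32 mm across, 75 mm high; stands loose on the desk beside the extractor, not to be disturbed. Origin: centre of its underside.
- polish_teal: Nail polish bottle, teal, black cap: 32 mm across, 75 mm high; stands loose on the desk beside the extractor, not to be disturbed. Origin: centre of its underside.
- bead_case: Closed clear round bead case, 90 mm across, 22 mm high; stands loose on the desk beside the extractor, not to be disturbed. Origin: centre of its underside.
- nail_file: Flat nail file, 170 (its x) x 26 x 5 mm; stands loose on the desk beside the extractor, not to be disturbed. Origin: centre of its underside.
- spare_screw: Spare wing screw standing on the desk, like the four on the cover (34 mm high); stands loose on the desk beside the extractor, not to be disturbed. Origin: centre of its underside.
- mixing_dish: Small glass dish, 56 mm across, 26 mm high; stands loose on the desk beside the extractor, not to be disturbed. Origin: centre of its underside.

How it is judged:
By the outcome, as a careful person would: the job done as asked, in the order asked, and still so for the second after the job is handed in, with the robot touching nothing.
It also fails if it takes over 72 s, if anything falls off the work surface, if the arm or the gripper's body presses on something with over 40 N, if the wrist force passes 120 N, or if a joint passes its speed limit or range.

### The arm

A 7-joint arm with a two-finger parallel gripper is mounted at the origin on the work surface. World frame = base frame: x ahead of the robot, y to its left, z up, the work surface at z = 0. Lengths are in m, angles in degrees, forces in N, time in s.
With the tool pointing down it reaches from about 0.425 to 0.875 m from the base axis. Payload 4.7 kg.
Tool frame: the origin (TCP) lies on the centre line of the jaws, within the pads' length; the fingertips stand ahead of it and the grasp point (between the pads) lies 2 mm behind it (env.tip_reach is the x of the fingertips in the tool frame, in m); x points along the fingers, z is the direction in which the jaws open and shut, and the axes are right-handed (so a half turn about x gives the same grasp; the last joint's range is limited). The gripper opens to 87 mm and grips with 3 to 60 N. Pads are 19 mm wide; open, the fingers measure 117 mm over their backs; the gripper's body (75 mm by 190 mm) begins 51 mm behind the grasp point.
Start: joints at [-75.109, 18.392, -4.016, 83.108, 1.295, 78.541, -3.26], TCP at [0.158, 0.63, 0.24] pointing down, gripper open.
Joint ranges: [-163.93, 163.93], [-17.29, 119.83], [-79.2, 71.16], [3.27, 140.29], [-89.18, 269.18], [5.43, 117.66], [-154.24, 154.24]. Speed limits (degrees/s): [147.25, 147.25, 180, 180, 180, 180, 180].

### API

Orientations are given as [roll, pitch, yaw] about the fixed x, y, z axes, in that order (R = Rz(yaw) Ry(pitch) Rx(roll)).
In Python, from cell import telemetry, optics, env, models gives the robot as it stands.
- The arm moves only by the shell command python3 -m pendant 'ROWS' [FORCE]. ROWS is JSON, a list of rows, each a list of 3 entries, a list of its own where there are three numbers: the finger opening in mm, from 0 to 87, then the shift along the tool's x, y, z in mm, then the turn, a rotation vector about the tool's x, y, z in rad. A call has 1 to 10 rows; each row is the pose to reach, as a shift and turn from the pose commanded when the call began, along the tool's axes at that moment; what a row does not reach only later rows make up. A row lasts 1/12 s, in which the tool goes at most 41.7 mm and 7.16 degrees, less where a joint would pass 70% of its speed; a pose out of reach is approached as far as the arm can. A call with a gripper value outside its range is refused whole. The fingers move at their own pace and stop on an object; FORCE is the grip in N (left out, the last holds). Time passes only in rows, so rows that repeat a pose let the fingers close. It gives the time, the measured TCP pose, the force and the opening at its end, in the units of the state.
- telemetry.get_obs(): the state, without advancing time (a new reading comes with each control period).
- optics.read_camera(name): name is "scene" or "top" or "wrist"; returns a dict with "image" (420x560x3 uint8, blue, green, red), "range_z" (420x560 float32, m along the optical axis (not along the pixel's ray), 0 where there is no reading), "fx", "fy", "cx", "cy" (pixels), "k1" (the pictures are not rectified: a ray, as slopes to the right and down, at radius r is drawn at 1 + k1 r^2 times it, then the intrinsics apply), "cam_to_world" (4x4, takes a point from camera to world coordinates). Camera axes: x right, y up, looking along -z (the intrinsics and any distortion apply to the point x, -y, -z); pixel columns grow to the right and rows downward; lengths in m; the calibration is good to about 2 mm. A picture is of the moment at which its call begins.
- env.sign_off(): hands the job in, once; it reports no verdict.
Trained networks look in the newest picture that a camera, given by its name, has taken for a name from the list of things; names that differ only in an ending like _2 or _b are one class to them, and where a whole thing is asked for, a point or a joint stands for the part that bears it (a point fixed in the world has none). Each returns a list of dicts, best first, with "confidence" (0 to 1); they miss things now and then, are a little off and sometimes report something else, mostly with a low value. They report only what shows in the picture. A call takes as long as a camera call.
- models.masks_of(camera, label): "pixels" (420x560 bool, what is visible of it) and "extent" ([left, top, right, bottom] as shares, 0 to 1, of the picture: columns of its width, rows of its height, round what is visible of it).
- models.landmark_of(camera, label): "centre" ([row, column] as shares, 0 to 1, of the picture: columns of its width, rows of its height: a listed point, or the origin of a listed thing).
The state is a dict: "time_s": time; "qpos": joint angles; "joint_velocities": joint speeds; "effort": joint torques, N m; "tool_pos": TCP position; "tool_rot": TCP orientation; "force": force on the tool from outside, world axes, zero at the start; "wrist_torque": the same for the moment, N m; "grip_width": finger opening in m.
Only numpy, scipy, OpenCV 4.12 (cv2) and the standard library are available. Lean on these libraries where they do the work, as an engineer would, in place of code of your own. Each camera call takes 0.05 s, during which the arm holds its last target.

## Working session

There is one attempt and no reset: what is moved stays moved. The work goes in short steps, Python scripts to look and compute and a shell command to move; the robot and the scene stay as the last step left them, time stands still between calls to the robot, and variables do not carry over. Pictures are saved under pics/ and viewed, and the job is handed in when it is done.

```bash
ls; mkdir -p pics; python3 - <<'E'
from cell import telemetry, optics, env, models
import cv2
print(telemetry.get_obs(), env.tip_reach)
for n in ["scene","top","wrist"]:
    c=optics.read_camera(n); cv2.imwrite(f"pics/{n}0.png",c["image"]); print(n,c["fx"],c["cx"],c["cy"],c["k1"],c["cam_to_world"].round(3).tolist())
E
```

```text
pics
{'time_s': 0.0, 'qpos': array([-75.10922938,  18.44041575,  -4.01506058,  83.17390053,
         1.29452575,  78.54139784,  -3.26182889]), 'joint_velocities': array([ 0.03691016,  0.04267181,  0.15177701, -0.05467088,  0.00500455,
        0.03256762,  0.10345611]), 'effort': array([ 3.17886761e-04, -4.91275370e+01, -4.03599562e-01, -3.12531137e+01,
       -6.39740028e-02,  4.36791277e-02,  1.74904685e-04]), 'tool_pos': array([0.15808564, 0.62994883, 0.23845483]), 'tool_rot': array([-177.19444594,   89.88936799, -101.27785944]), 'force': array([-0.13750773, -0.65394022, -0.43281892]), 'wrist_torque': array([ 0.01055297, -0.00997273, -0.01462586]), 'grip_width': 0.087475406575294} 0.017
scene 428.018545538648 276.73362703727054 204.29721844136247 -0.01913156696365892 [[-0.026, -0.83, 0.558, 0.986], [1.0, -0.013, 0.026, 0.054], [-0.014, 0.558, 0.83, 0.732], [0.0, 0.0, 0.0, 1.0]]
top 484.3354218602051 279.8660967907899 222.6470781065726 -0.11813117295019426 [[-0.007, 0.996, -0.094, 0.452], [-1.0, -0.009, -0.013, 0.052], [-0.014, 0.094, 0.995, 1.224], [0.0, 0.0, 0.0, 1.0]]
wrist 343.40045952886425 278.1587035296877 210.5186918762881 0.0064527653439090255 [[0.244, -0.931, -0.271, 0.084], [0.97, 0.233, 0.07, 0.649], [-0.002, -0.28, 0.96, 0.383], [0.0, 0.0, 0.0, 1.0]]
```

View pics/scene0.png

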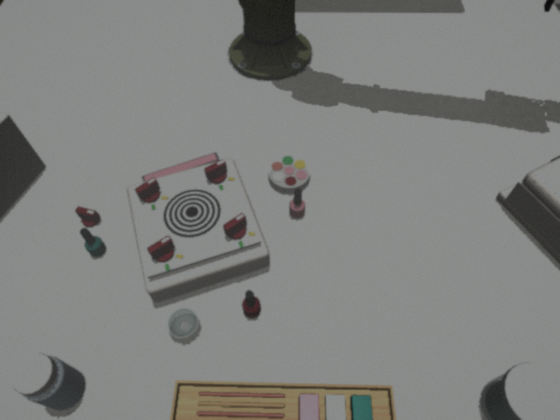

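View pics/top0.png

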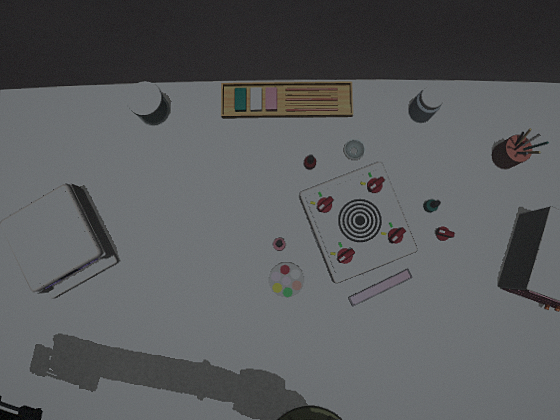

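View pics/wrist0.png

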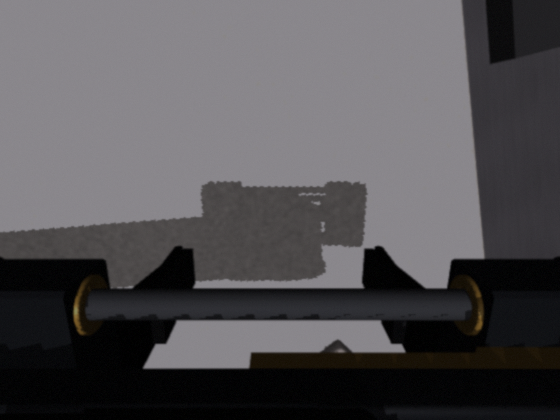

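```bash
cat > h.py <<'E'
from cell import telemetry, optics, env, models
import cv2, numpy as np
from scipy.spatial.transform import Rotation as R
def ray(c,u,v):
    K=np.array([[c["fx"],0,c["cx"]],[0,c["fy"],c["cy"]],[0,0,1]])
    p=cv2.undistortPoints(np.array([[[u,v]]],float),K,np.array([c["k1"],0,0,0.]))[0,0]
    T=c["cam_to_world"]; d=T[:3,:3]@np.array([p[0],-p[1],-1.]); return T[:3,3],d
def onplane(c,u,v,z):
    o,d=ray(c,u,v); return o+d*(z-o[2])/d[2]
def proj(c,P):
    T=c["cam_to_world"]; q=T[:3,:3].T@(np.asarray(P)-T[:3,3]); x,y=q[0]/-q[2],-q[1]/-q[2]; s=1+c["k1"]*(x*x+y*y)
    return c["fx"]*x*s+c["cx"], c["fy"]*y*s+c["cy"]
E
python3 - <<'E'
from h import *
for n in ["top","scene"]:
    c=optics.read_camera(n)
    for l,z in [("screw_a_top",.11),("cover_mid",.076),("extractor",0)]:
        for r in models.landmark_of(n,l):
            v,u=r["centre"][0]*420,r["centre"][1]*560
            d=c["range_z"][int(v),int(u)]
            o,dd=ray(c,u,v); pd=o+dd*d
            print(n,l,round(r["confidence"],2),round(u,1),round(v,1),onplane(c,u,v,z).round(4),"depth",pd.round(4))
c=optics.read_camera("top");cv2.imwrite("pics/topz.png",cv2.resize(c["image"][150:290,290:430],None,fx=4.2,fy=4.2,interpolation=cv2.INTER_CUBIC)*2)
c=optics.read_camera("scene");cv2.imwrite("pics/scenez.png",cv2.resize(c["image"][145:305,115:275],None,fx=3.7,fy=3.7,interpolation=cv2.INTER_CUBIC))
E
```

```text
top screw_a_top 0.8 345.4 255.4 [ 0.4807 -0.0837  0.11  ] depth [ 0.4808 -0.0838  0.1087]
top screw_a_top 0.38 310.1 165.6 [ 0.6911 -0.0054  0.11  ] depth [ 0.7075 -0.0093  0.0331]
top cover_mid 0.77 360.6 221.2 [ 0.5626 -0.1256  0.076 ] depth [ 0.5622 -0.125   0.08  ]
top extractor 0.95 356.2 221.4 [ 0.5696 -0.1262  0.    ] depth [ 0.5624 -0.1154  0.0747]
scene screw_a_top 0.89 210.1 166.6 [ 0.4854 -0.0925  0.11  ] depth [ 0.4857 -0.0924  0.1104]
scene cover_mid 0.91 193.2 211.9 [ 0.5645 -0.1196  0.076 ] depth [ 0.5665 -0.1188  0.0791]
scene extractor 0.78 195.9 229.9 [ 0.5581 -0.1286  0.    ] depth [ 0.6031 -0.1094  0.0768]
scene extractor 0.15 192.2 213.1 [ 0.5186 -0.1414  0.    ] depth [ 0.5694 -0.1202  0.0794]
```

```bash
ls pics
```

```text
scene0.png
scenez.png
top0.png
topz.png
wrist0.png
```

View pics/topz.png

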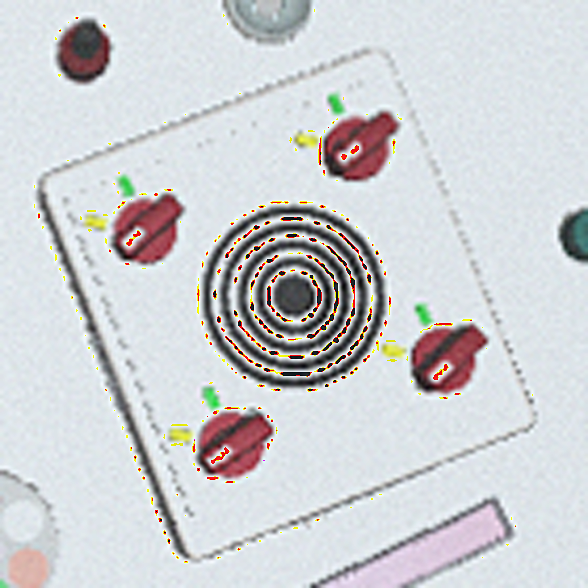

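View pics/scenez.png

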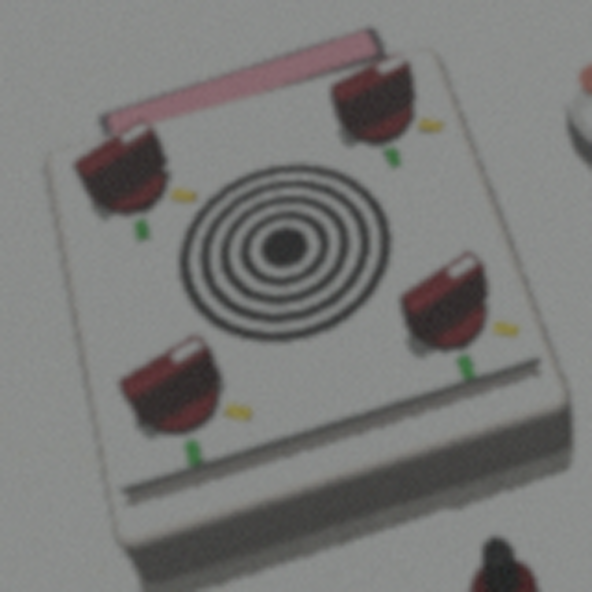

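```bash
cat >> h.py <<'E'
def cloud(c):
    K=np.array([[c["fx"],0,c["cx"]],[0,c["fy"],c["cy"]],[0,0,1]])
    v,u=np.mgrid[0:420,0:560]; uv=np.stack([u,v],-1).reshape(-1,1,2).astype(float)
    p=cv2.undistortPoints(uv,K,np.array([c["k1"],0,0,0.]))[:,0]
    d=c["range_z"].reshape(-1,1); q=np.c_[p[:,0],-p[:,1],-np.ones(len(p))]*d
    T=c["cam_to_world"]; return q@T[:3,:3].T+T[:3,3], (d[:,0]>0)
E
python3 - <<'E'
from h import *
g=[[.4825,-.087]]
from scipy.spatial.transform import Rotation
yaw=np.radians(21); Rz=np.array([[np.cos(yaw),-np.sin(yaw)],[np.sin(yaw),np.cos(yaw)]])
mid=np.array([.5635,-.1225])
loc=dict(a=(-.065,.065),b=(-.065,-.065),c=(.065,-.065),d=(.065,.065))
for n in ["top","scene"]:
    c=optics.read_camera(n); P,ok=cloud(c)
    img=c["image"].reshape(-1,3).astype(int)
    C=[]
    for k,l in loc.items():
        s=mid+Rz@np.array(l)
        near=ok&(np.hypot(*(P[:,:2]-s).T)<.035)
        m=near&(P[:,2]>.1)&(P[:,2]<.12)
        X=P[m][:,:2]; cen=(X.max(0)+X.min(0))/2; 
        rect=cv2.minAreaRect((X*1000).astype(np.float32))
        w=np.linalg.eigh(np.cov(X.T))[1][:,1]
        print(n,k,m.sum(),"z",np.median(P[m][:,2]).round(4),"mean",X.mean(0).round(4),"rect",np.round(rect[0],1),np.round(rect[1],1),"ang",np.degrees(np.arctan2(w[1],w[0])).round(1)%180)
        C.append(X.mean(0))
    C=np.array(C); L=np.array(list(loc.values()))
    z=(C-C.mean(0))@[1,1j]; w=L@[1,1j]
    r=(z*w.conj()).sum()/(abs(w)**2).sum(); print("centre",C.mean(0).round(4),"yaw",np.degrees(np.angle(r)).round(2),"scale",abs(r).round(3),"res mm",(abs(z-r*w)*1000).round(1))
    gr=ok&(img[:,1]>img[:,2]*1.3)&(img[:,1]>img[:,0]*1.15)&(np.hypot(*(P[:,:2]-mid).T)<.14)
    print("green px",gr.sum())
o=telemetry.get_obs(); M=R.from_euler("xyz",o["tool_rot"],degrees=True).as_matrix(); print(M.round(3))
E
```

```text
top a 113 z 0.1095 mean [ 0.4813 -0.0846] rect [481.3 -84.9] [14.2 41.9] ang 124.2
top b 112 z 0.1094 mean [ 0.5274 -0.2057] rect [ 527.1 -206.6] [14.9 40.2] ang 134.3
top c 107 z 0.1095 mean [ 0.6491 -0.1598] rect [ 649.6 -160.2] [13.9 41.8] ang 128.8
top d 109 z 0.1097 mean [ 0.6023 -0.0376] rect [602.6 -37.9] [14.  41.3] ang 130.1
centre [ 0.565  -0.1219] yaw 20.93 scale 1.0 res mm [0.3 0.2 0.3 0.4]
green px 60
scene a 186 z 0.1095 mean [ 0.4853 -0.0844] rect [483.3 -85.1] [14.4 41.3] ang 122.9
scene b 199 z 0.1095 mean [ 0.5309 -0.2044] rect [ 529.2 -205.3] [15.1 41.1] ang 134.6
scene c 250 z 0.1097 mean [ 0.6524 -0.1587] rect [ 650.5 -159.9] [15.7 41.8] ang 128.4
scene d 223 z 0.1097 mean [ 0.6063 -0.0379] rect [604.6 -38.5] [15.4 41.2] ang 129.3
centre [ 0.5687 -0.1214] yaw 20.85 scale 0.994 res mm [0.5 0.5 0.3 0.2]
green px 57
[[ 0.    -0.97   0.243]
 [ 0.     0.243  0.97 ]
 [-1.    -0.     0.   ]]
```

```bash
cat >> h.py <<'E'
YAW=20.9; MID=np.array([.566,-.122])
LOC=dict(a=(-.065,.065),b=(-.065,-.065),c=(.065,-.065),d=(.065,.065))
def spos(k):
    a=np.radians(YAW); return MID+np.array([[np.cos(a),-np.sin(a)],[np.sin(a),np.cos(a)]])@np.array(LOC[k])
def go(*wps):
    o=telemetry.get_obs(); M=R.from_euler("xyz",o["tool_rot"],degrees=True).as_matrix()
    print("t",round(o["time_s"],2),"at",o["tool_pos"].round(4),"jaw",np.degrees(np.arctan2(M[1,2],M[0,2])).round(1),"tilt",M[:,0].round(3),"F",o["force"].round(1),"Tz",o["wrist_torque"].round(2),"w",round(o["grip_width"],4),"q7",o["qpos"].round(0)[[0,6]])
    for x,y,z,j in wps:
        j=np.radians(j); tz=np.array([np.cos(j),np.sin(j),0]); tx=np.array([0,0,-1.]); N=np.c_[tx,np.cross(tz,tx),tz]
        print("->",np.round(M.T@(np.array([x,y,z])-o["tool_pos"])*1000,1),"turn",R.from_matrix(M.T@N).as_rotvec().round(3))
def scr(k,q,z): return (*spos(k),z,YAW+np.degrees(2-q)-90)
E
python3 - <<'E'
from h import *
for k in "abcd": print(k,spos(k).round(4))
go((.45,.35,.2,60),scr("a",.2,.16))
E
```

```text
a [ 0.4821 -0.0845]
b [ 0.5285 -0.2059]
c [ 0.6499 -0.1595]
d [ 0.6035 -0.0381]
t 0.75 at [0.1582 0.6305 0.2396] jaw 75.9 tilt [ 0.  0. -1.] F [ 0.3 -0.9  0.7] Tz [-0.03  0.07 -0.04] w 0.0871 q7 [-75.  -3.]
-> [  39.6 -351.3 -201. ] turn [0.278 0.    0.   ]
-> [  79.5 -488.1 -614.7] turn [ 0.731  0.    -0.   ]
```

```bash
python3 -m pendant '[[87,[40,-351,-201],[0.278,0,0]],[87,[40,-351,-201],[0.278,0,0]],[87,[40,-351,-201],[0.278,0,0]],[87,[40,-351,-201],[0.278,0,0]],[87,[40,-351,-201],[0.278,0,0]],[87,[40,-351,-201],[0.278,0,0]],[87,[40,-351,-201],[0.278,0,0]],[87,[40,-351,-201],[0.278,0,0]],[87,[40,-351,-201],[0.278,0,0]],[87,[40,-351,-201],[0.278,0,0]]]' 20; python3 - <<'E'
from h import *
go(scr("a",.2,.15))
E
```

```text
time_s: 1.58
tool_pos: [0.4524, 0.3466, 0.1997]
tool_rot: [-85.1, 89.9, -25.3]
force: [0.7, -0.0, -0.6]
grip_width: 0.0869
t 1.58 at [0.4524 0.3466 0.1997] jaw 59.8 tilt [ 0.001 -0.001 -1.   ] F [ 0.7 -0.  -0.6] Tz [-0.04 -0.03  0.  ] w 0.0869 q7 [-51.  21.]
-> [  50.  -242.4 -357.6] turn [0.45  0.    0.001]
```

```bash
python3 -m pendant '[[50,[50,-242,-357],[0.45,0,0]],[50,[50,-242,-357],[0.45,0,0]],[50,[50,-242,-357],[0.45,0,0]],[50,[50,-242,-357],[0.45,0,0]],[50,[50,-242,-357],[0.45,0,0]],[50,[50,-242,-357],[0.45,0,0]],[50,[50,-242,-357],[0.45,0,0]],[50,[50,-242,-357],[0.45,0,0]],[50,[50,-242,-357],[0.45,0,0]],[50,[50,-242,-357],[0.45,0,0]]]' 20; python3 - <<'E'
from h import *
go(scr("a",.2,.15))
c=optics.read_camera("wrist"); cv2.imwrite("pics/w1.png",cv2.convertScaleAbs(c["image"],alpha=1.5)); 
go(scr("a",.2,.15))
E
```

```text
time_s: 2.42
tool_pos: [0.4794, -0.0646, 0.1519]
tool_rot: [-5.5, 89.9, 28.7]
force: [1.1, -0.4, 0.0]
grip_width: 0.0502
t 2.42 at [ 0.4794 -0.0646  0.1519] jaw 34.2 tilt [ 0.002  0.001 -1.   ] F [ 1.1 -0.4  0. ] Tz [-0.01 -0.1  -0.02] w 0.0502 q7 [-29.  40.]
-> [  1.9 -17.9  -9. ] turn [0.003 0.002 0.   ]
t 2.47 at [ 0.4788 -0.0745  0.1515] jaw 33.6 tilt [ 0.001 -0.005 -1.   ] F [-1.  -6.3 -0.6] Tz [-0.63  0.11  0.02] w 0.0499 q7 [-29.  40.]
-> [  1.5 -10.1  -2.8] turn [-0.007 -0.002  0.005]
```

View pics/w1.png

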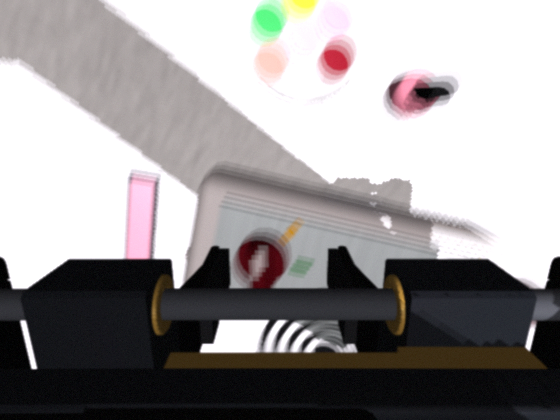

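```bash
python3 -m pendant '[[50,[0,0,0],[0,0,0]],[50,[0,0,0],[0,0,0]],[50,[0,0,0],[0,0,0]]]'; python3 - <<'E'
from h import *
go(scr("a",.2,.15))
c=optics.read_camera("wrist"); cv2.imwrite("pics/w2.png",cv2.convertScaleAbs(c["image"],alpha=1.5)); 
go(scr("a",.2,.11), scr("a",.2,.105))
E
```

```text
time_s: 2.72
tool_pos: [0.4797, -0.0614, 0.1517]
tool_rot: [37.2, 90.0, 71.5]
force: [-0.0, 0.2, 0.2]
grip_width: 0.0501
t 2.72 at [ 0.4797 -0.0614  0.1517] jaw 34.3 tilt [ 0.     0.001 -1.   ] F [-0.   0.2  0.2] Tz [-0.02  0.05  0.  ] w 0.0501 q7 [-29.  39.]
-> [  1.7 -20.4 -11. ] turn [ 0.005  0.001 -0.   ]
t 2.77 at [ 0.4797 -0.061   0.1517] jaw 34.4 tilt [ 0.     0.001 -1.   ] F [ 0.2 -0.7 -0.6] Tz [-0.03  0.02 -0.04] w 0.0504 q7 [-29.  39.]
-> [ 41.7 -20.8 -11.3] turn [ 0.006  0.001 -0.   ]
-> [ 46.7 -20.8 -11.3] turn [ 0.006  0.001 -0.   ]
```

View pics/w2.png

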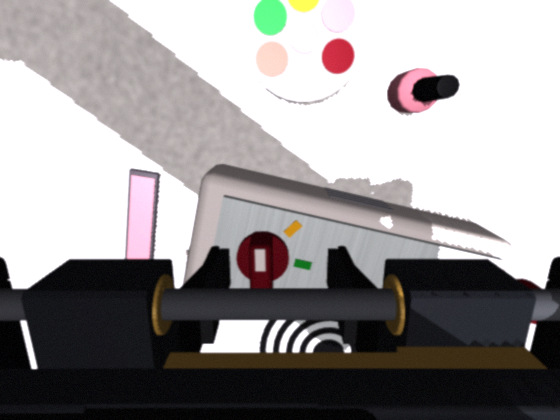

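```bash
python3 -m pendant '[[50,[2,-20.5,-11],[0.006,0,0]],[50,[2,-20.5,-11],[0.006,0,0]],[50,[2,-20.5,-11],[0.006,0,0]],[50,[25,-20.5,-11],[0.006,0,0]],[50,[47,-20.5,-11],[0.006,0,0]],[50,[47,-20.5,-11],[0.006,0,0]],[50,[47,-20.5,-11],[0.006,0,0]],[50,[47,-20.5,-11],[0.006,0,0]]]'; python3 - <<'E'
from h import *
c=optics.read_camera("wrist"); cv2.imwrite("pics/w3.png",cv2.convertScaleAbs(c["image"],alpha=1.5)); 
go(scr("a",.2,.104))
E
```

```text
time_s: 3.43
tool_pos: [0.4826, -0.085, 0.1055]
tool_rot: [-23.0, 89.9, 11.0]
force: [0.3, -0.1, -0.2]
grip_width: 0.0495
t 3.48 at [ 0.4829 -0.0853  0.1059] jaw 33.9 tilt [ 0.002  0.    -1.   ] F [-0.3  0.1  0.1] Tz [-0.01 -0.03  0.02] w 0.05 q7 [-27.  45.]
-> [ 1.9  1.2 -0.2] turn [-0.002  0.002  0.001]
```

View pics/w3.png

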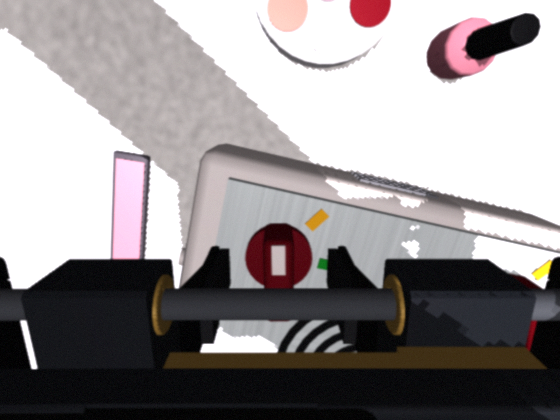

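```bash
python3 -m pendant '[[10,[1.5,1,0],[0,0,0]],[5,[1.5,1,0],[0,0,0]],[5,[1.5,1,0],[0,0,0]],[5,[1.5,1,0],[0,0,0]],[5,[1.5,1,0],[0,0,0]]]' 25; python3 - <<'E'
from h import *
go(scr("a",1,.1028))
E
```

```text
time_s: 3.9
tool_pos: [0.4815, -0.085, 0.1033]
tool_rot: [-12.1, 90.0, 21.7]
force: [0.0, 0.1, 0.4]
grip_width: 0.0243
t 3.9 at [ 0.4815 -0.085   0.1033] jaw 33.9 tilt [ 0.  0. -1.] F [0.  0.1 0.4] Tz [-0.08  0.    0.  ] w 0.0243 q7 [-27.  45.]
-> [0.5 0.1 0.8] turn [ 0.797  0.    -0.   ]
```

```bash
python3 -m pendant '[[5,[0,0,0.5],[0,0,0]],[5,[0,0,0.5],[0,0,0]],[5,[0,0,0.5],[0,0,0]]]' 25; python3 - <<'E'
from h import *
go(scr("a",1,.1017))
E
```

```text
time_s: 4.15
tool_pos: [0.4822, -0.0845, 0.1032]
tool_rot: [-21.2, 89.9, 12.7]
force: [1.6, -0.0, -0.8]
grip_width: 0.0138
t 4.15 at [ 0.4822 -0.0845  0.1032] jaw 33.9 tilt [ 0.001  0.    -1.   ] F [ 1.6 -0.  -0.8] Tz [ 0.06 -0.26  0.02] w 0.0138 q7 [-27.  45.]
-> [ 1.5  0.1 -0.1] turn [ 0.797  0.001 -0.   ]
```

```bash
python3 -m pendant '[[5,[0.3,0,0],[0.12,0,0]],[5,[0.5,0,0],[0.24,0,0]],[5,[0.7,0,0],[0.36,0,0]],[5,[1,0,0],[0.48,0,0]],[5,[1.2,0,0],[0.6,0,0]],[5,[1.4,0,0],[0.72,0,0]],[5,[1.6,0,0],[0.8,0,0]],[5,[1.6,0,0],[0.8,0,0]],[5,[1.6,0,0],[0.8,0,0]]]' 25; python3 - <<'E'
from h import *
go(scr("a",1,.1017))
c=optics.read_camera("wrist"); cv2.imwrite("pics/w4.png",cv2.convertScaleAbs(c["image"],alpha=1.5)); 
E
```

```text
time_s: 4.9
tool_pos: [0.4819, -0.0846, 0.1016]
tool_rot: [72.0, 90.0, 60.2]
force: [0.5, 1.6, 1.0]
grip_width: 0.0137
t 4.9 at [ 0.4819 -0.0846  0.1016] jaw -11.8 tilt [ 0.  0. -1.] F [0.5 1.6 1. ] Tz [ 0.05  0.02 -0.06] w 0.0137 q7 [-30.  -1.]
-> [-0.1  0.2  0.2] turn [-0.001  0.    -0.   ]
```

View pics/w4.png

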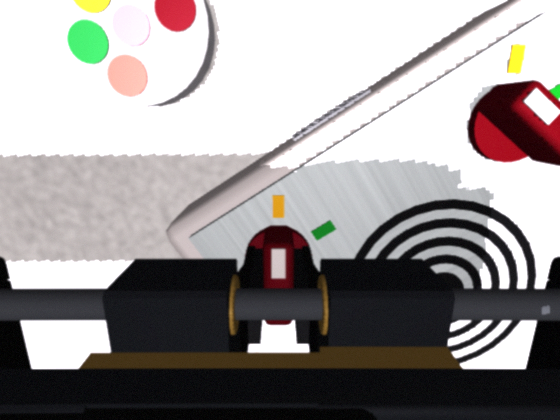

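```bash
python3 -m pendant '[[50,[0,0,0],[0,0,0]],[50,[0,0,0],[0,0,0]],[50,[0,0,0],[0,0,0]],[50,[0,0,0],[0,0,0]],[50,[-35,0,0],[0,0,0]],[50,[-48,0,0],[0,0,0]],[50,[-48,0,0],[0,0,0]]]'; python3 - <<'E'
from h import *
go(scr("c",.12,.15),scr("c",.12,.104))
E
```

```text
time_s: 5.53
tool_pos: [0.484, -0.0851, 0.1525]
tool_rot: [17.1, 89.7, 5.2]
force: [0.1, 0.4, 0.2]
grip_width: 0.0476
t 5.53 at [ 0.484  -0.0851  0.1525] jaw -12.0 tilt [ 0.006  0.001 -1.   ] F [0.1 0.4 0.2] Tz [-0.08  0.06 -0.02] w 0.0476 q7 [-31.  -3.]
-> [  3.4 -38.4 177.7] turn [-0.883  0.006  0.001]
-> [ 49.4 -38.5 177.4] turn [-0.883  0.006  0.001]
```

```bash
python3 -m pendant '[[50,[0,-8,36],[-0.12,0,0]],[50,[0,-16,72],[-0.24,0,0]],[50,[0,-24,110],[-0.36,0,0]],[50,[0,-32,146],[-0.48,0,0]],[50,[0,-38.4,178],[-0.6,0,0]],[50,[0,-38.4,178],[-0.72,0,0]],[50,[0,-38.4,178],[-0.84,0,0]],[50,[0,-38.4,178],[-0.883,0,0]],[50,[0,-38.4,178],[-0.883,0,0]],[50,[0,-38.4,178],[-0.883,0,0]]]'; python3 - <<'E'
from h import *
go(scr("c",.12,.15),scr("c",.12,.104))
c=optics.read_camera("wrist"); cv2.imwrite("pics/w5.png",cv2.convertScaleAbs(c["image"],alpha=1.5)); 
E
```

```text
time_s: 6.37
tool_pos: [0.6475, -0.1593, 0.1484]
tool_rot: [128.3, 89.9, 166.8]
force: [0.3, -0.3, 0.3]
grip_width: 0.0501
t 6.37 at [ 0.6475 -0.1593  0.1484] jaw 38.5 tilt [-0.001  0.    -1.   ] F [ 0.3 -0.3  0.3] Tz [-0.04  0.01  0.03] w 0.0501 q7 [-13.  61.]
-> [-1.6 -1.7  1.7] turn [-0.002 -0.001 -0.001]
-> [44.4 -1.8  1.8] turn [-0.002 -0.001 -0.001]
```

View pics/w5.png

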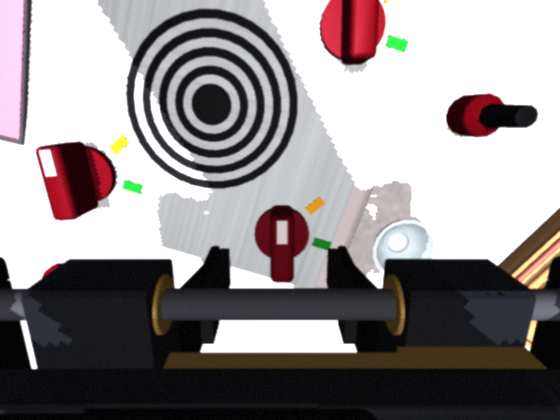

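```bash
python3 -m pendant '[[50,[10,-1.8,1.8],[0,0,0]],[40,[30,-1.8,1.8],[0,0,0]],[30,[45,-1.8,1.8],[0,0,0]],[30,[45,-1.8,1.8],[0,0,0]],[5,[45,-1.8,1.8],[0,0,0]],[5,[45,-1.8,1.8],[0,0,0]],[5,[45,-1.8,1.8],[0,0,0]],[5,[45,-1.8,1.8],[0,0,0]],[5,[45,-1.8,1.8],[0,0,0]],[5,[45,-1.8,1.8],[0,0,0]]]'; python3 - <<'E'
from h import *
go(scr("c",1,.102))
E
```

```text
time_s: 7.25
tool_pos: [0.6508, -0.1601, 0.1056]
tool_rot: [-57.7, 89.9, -19.1]
force: [-2.1, -0.5, 3.6]
grip_width: 0.0135
t 7.25 at [ 0.6508 -0.1601  0.1056] jaw 38.6 tilt [ 0.001 -0.001 -1.   ] F [-2.1 -0.5  3.6] Tz [-0.19  0.3   0.04] w 0.0135 q7 [-13.  62.]
-> [ 3.6  1.  -0.4] turn [0.88  0.001 0.001]
```

```bash
python3 -m pendant '[[5,[0.3,0,0],[0.12,0,0]],[5,[0.5,0,0],[0.24,0,0]],[5,[0.7,0,0],[0.36,0,0]],[5,[1,0,0],[0.48,0,0]],[5,[1.2,0,0],[0.6,0,0]],[5,[1.4,0,0],[0.72,0,0]],[5,[1.6,0,0],[0.84,0,0]],[5,[1.8,0,0],[0.88,0,0]],[5,[1.8,0,0],[0.88,0,0]],[5,[1.8,0,0],[0.88,0,0]]]' 25; python3 - <<'E'
from h import *
go(scr("c",1,.1017))
c=optics.read_camera("wrist"); cv2.imwrite("pics/w6.png",cv2.convertScaleAbs(c["image"],alpha=1.5)); 
E
```

```text
time_s: 8.08
tool_pos: [0.6498, -0.1604, 0.1038]
tool_rot: [-141.8, 89.9, -153.6]
force: [-3.6, -0.7, 6.3]
grip_width: 0.0137
t 8.08 at [ 0.6498 -0.1604  0.1038] jaw -11.9 tilt [-0.001 -0.    -1.   ] F [-3.6 -0.7  6.3] Tz [-0.27  1.03 -0.05] w 0.0137 q7 [-20.  15.]
-> [ 2.1  0.9 -0. ] turn [-0.001 -0.001  0.001]
```

View pics/w6.png

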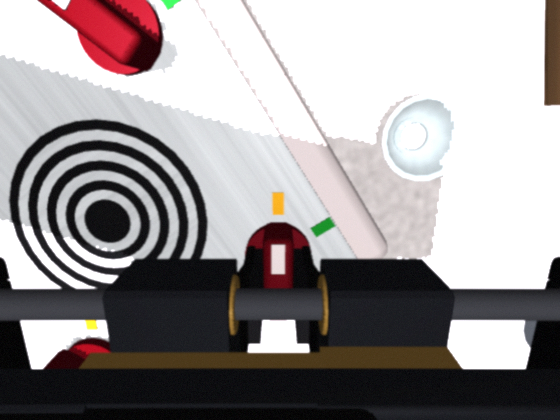

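```bash
python3 -m pendant '[[50,[0,0,0],[0,0,0]],[50,[0,0,0],[0,0,0]],[50,[0,0,0],[0,0,0]],[50,[0,0,0],[0,0,0]],[50,[-30,0,0],[0,0,0]],[50,[-47,0,0],[0,0,0]],[50,[-47,0,0],[0,0,0]]]'; python3 - <<'E'
from h import *
go(scr("d",.10,.15),scr("d",.10,.104))
E
```

```text
time_s: 8.72
tool_pos: [0.6529, -0.1604, 0.1538]
tool_rot: [2.1, 89.6, -9.7]
force: [0.5, -0.3, 1.1]
grip_width: 0.0476
t 8.72 at [ 0.6529 -0.1604  0.1538] jaw -11.8 tilt [ 0.007 -0.001 -1.   ] F [ 0.5 -0.3  1.1] Tz [-0.15 -0.03 -0.01] w 0.0476 q7 [-20.  14.]
-> [  3.3 109.6 -73.3] turn [-0.9    0.006  0.003]
-> [ 49.3 109.6 -73.6] turn [-0.9    0.006  0.003]
```

```bash
python3 -m pendant '[[50,[0,30,-19],[-0.12,0,0]],[50,[0,60,-40],[-0.24,0,0]],[50,[0,90,-60],[-0.36,0,0]],[50,[0,110,-71],[-0.48,0,0]],[50,[0,110,-71],[-0.6,0,0]],[50,[0,110,-71],[-0.72,0,0]],[50,[0,110,-71],[-0.84,0,0]],[50,[0,110,-71],[-0.9,0,0]],[50,[0,110,-71],[-0.9,0,0]],[50,[0,110,-71],[-0.9,0,0]]]'; python3 - <<'E'
from h import *
go(scr("d",.10,.15),scr("d",.10,.104))
c=optics.read_camera("wrist"); cv2.imwrite("pics/w7.png",cv2.convertScaleAbs(c["image"],alpha=1.5)); 
E
```

```text
time_s: 9.55
tool_pos: [0.6032, -0.0372, 0.1491]
tool_rot: [116.6, 90.0, 156.3]
force: [0.3, -1.2, 0.0]
grip_width: 0.0499
t 9.55 at [ 0.6032 -0.0372  0.1491] jaw 39.6 tilt [-0.001  0.    -1.   ] F [ 0.3 -1.2  0. ] Tz [-0.07  0.02  0.  ] w 0.0499 q7 [-28.  49.]
-> [-0.9 -0.9 -0.3] turn [-0.002 -0.    -0.001]
-> [45.1 -0.9 -0.3] turn [-0.002 -0.    -0.001]
```

View pics/w7.png

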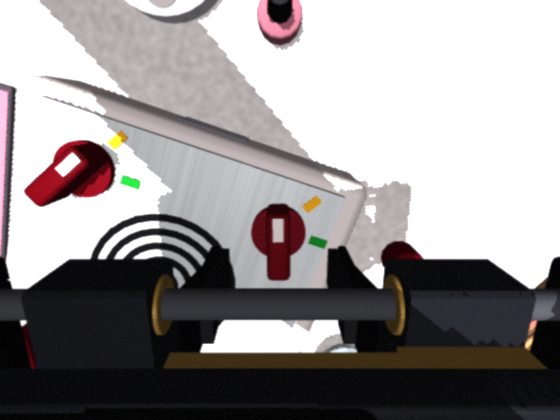

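```bash
python3 -m pendant '[[50,[10,-0.9,0],[0,0,0]],[40,[30,-0.9,0],[0,0,0]],[30,[45,-0.9,0],[0,0,0]],[30,[46,-0.9,0],[0,0,0]],[5,[46,-0.9,0],[0,0,0]],[5,[46,-0.9,0],[0,0,0]],[5,[46,-0.9,0],[0,0,0]],[5,[46,-0.9,0],[0,0,0]],[5,[46,-0.9,0],[0,0,0]],[5,[46,-0.9,0],[0,0,0]]]'; python3 - <<'E'
from h import *
go(scr("d",1,.102))
E
```

```text
time_s: 10.43
tool_pos: [0.6043, -0.0385, 0.1046]
tool_rot: [-48.6, 89.9, -8.9]
force: [-1.2, -0.6, 3.5]
grip_width: 0.0139
t 10.43 at [ 0.6043 -0.0385  0.1046] jaw 39.7 tilt [ 0.001 -0.    -1.   ] F [-1.2 -0.6  3.5] Tz [-0.32  0.42  0.03] w 0.0139 q7 [-27.  51.]
-> [ 2.6  0.8 -0.3] turn [0.9   0.001 0.   ]
```

```bash
python3 -m pendant '[[5,[0.3,0,0],[0.12,0,0]],[5,[0.5,0,0],[0.24,0,0]],[5,[0.7,0,0],[0.36,0,0]],[5,[1,0,0],[0.48,0,0]],[5,[1.2,0,0],[0.6,0,0]],[5,[1.4,0,0],[0.72,0,0]],[5,[1.6,0,0],[0.84,0,0]],[5,[1.8,0,0],[0.9,0,0]],[5,[1.8,0,0],[0.9,0,0]],[5,[1.8,0,0],[0.9,0,0]]]' 25; python3 - <<'E'
from h import *
go(scr("d",1,.1017))
c=optics.read_camera("wrist"); cv2.imwrite("pics/w8.png",cv2.convertScaleAbs(c["image"],alpha=1.5)); 
E
```

```text
time_s: 11.27
tool_pos: [0.6033, -0.0389, 0.1027]
tool_rot: [-155.1, 89.9, -166.9]
force: [-5.1, -1.2, 6.5]
grip_width: 0.014
t 11.27 at [ 0.6033 -0.0389  0.1027] jaw -11.9 tilt [-0.001 -0.    -1.   ] F [-5.1 -1.2  6.5] Tz [-0.48  1.1  -0.08] w 0.014 q7 [-34.   3.]
-> [1.  0.8 0.1] turn [-0.001 -0.001  0.001]
```

View pics/w8.png

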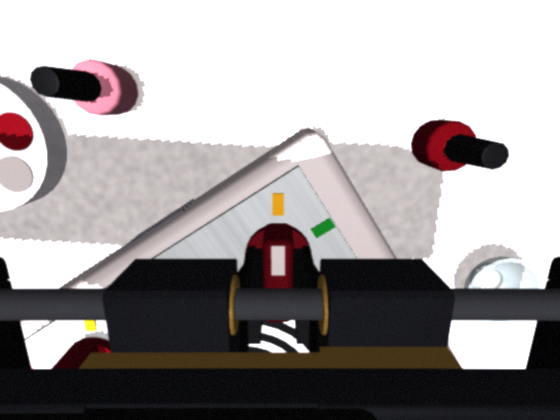

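```bash
python3 -m pendant '[[50,[0,0,0],[0,0,0]],[50,[0,0,0],[0,0,0]],[50,[0,0,0],[0,0,0]],[50,[0,0,0],[0,0,0]],[50,[-30,0,0],[0,0,0]],[50,[-47,0,0],[0,0,0]],[50,[-47,0,0],[0,0,0]]]'; python3 - <<'E'
from h import *
go(scr("b",.02,.15),scr("b",.02,.104))
E
```

```text
time_s: 11.9
tool_pos: [0.6067, -0.0383, 0.1527]
tool_rot: [16.3, 89.6, 4.5]
force: [1.1, -0.9, 0.6]
grip_width: 0.0481
t 11.9 at [ 0.6067 -0.0383  0.1527] jaw -11.8 tilt [ 0.007  0.001 -1.   ] F [ 1.1 -0.9  0.6] Tz [-0.13  0.03  0.02] w 0.0481 q7 [-35.   1.]
-> [   2.1 -180.1  -42.3] turn [-0.98   0.007  0.001]
-> [  48.1 -180.2  -42.6] turn [-0.98   0.007  0.001]
```

```bash
python3 -m pendant '[[50,[0,-38,-8],[-0.12,0,0]],[50,[0,-76,-16],[-0.24,0,0]],[50,[0,-114,-24],[-0.36,0,0]],[50,[0,-150,-32],[-0.48,0,0]],[50,[0,-180,-40],[-0.6,0,0]],[50,[0,-180,-40],[-0.72,0,0]],[50,[0,-180,-40],[-0.84,0,0]],[50,[0,-180,-40],[-0.96,0,0]],[50,[0,-180,-40],[-0.98,0,0]],[50,[0,-180,-40],[-0.98,0,0]]]'; python3 - <<'E'
from h import *
go(scr("b",.02,.15),scr("b",.02,.104))
c=optics.read_camera("wrist"); cv2.imwrite("pics/w9.png",cv2.convertScaleAbs(c["image"],alpha=1.5)); 
E
```

```text
time_s: 12.73
tool_pos: [0.5279, -0.2058, 0.1484]
tool_rot: [87.4, 90.0, 131.7]
force: [0.2, -0.1, 0.9]
grip_width: 0.0501
t 12.73 at [ 0.5279 -0.2058  0.1484] jaw 44.2 tilt [-0.  0. -1.] F [ 0.2 -0.1  0.9] Tz [-0.06  0.02 -0.02] w 0.0501 q7 [-17.  71.]
-> [-1.6 -0.4  0.3] turn [-0.002  0.    -0.001]
-> [44.4 -0.5  0.3] turn [-0.002  0.    -0.001]
```

View pics/w9.png

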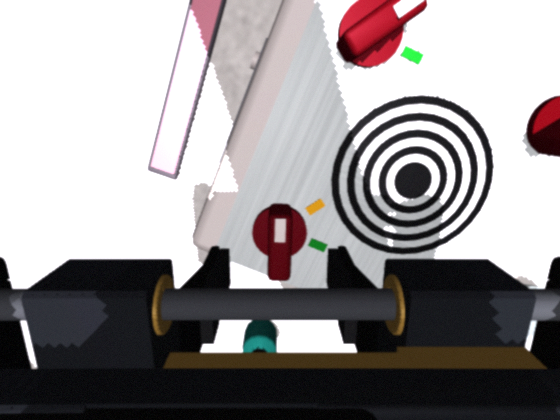

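```bash
python3 -m pendant '[[50,[10,-0.5,0.5],[0,0,0]],[40,[30,-0.5,0.5],[0,0,0]],[30,[45,-0.5,0.5],[0,0,0]],[30,[45,-0.5,0.5],[0,0,0]],[5,[45,-0.5,0.5],[0,0,0]],[5,[45,-0.5,0.5],[0,0,0]],[5,[45,-0.5,0.5],[0,0,0]],[5,[45,-0.5,0.5],[0,0,0]],[5,[45,-0.5,0.5],[0,0,0]],[5,[45,-0.5,0.5],[0,0,0]]]'; python3 - <<'E'
from h import *
go(scr("b",1,.102))
E
```

```text
time_s: 13.62
tool_pos: [0.5294, -0.2064, 0.1048]
tool_rot: [-57.9, 89.9, -13.5]
force: [-0.2, -0.8, 2.5]
grip_width: 0.0138
t 13.62 at [ 0.5294 -0.2064  0.1048] jaw 44.3 tilt [ 0.002 -0.    -1.   ] F [-0.2 -0.8  2.5] Tz [-0.19  0.07  0.02] w 0.0138 q7 [-16.  73.]
-> [ 2.8  1.  -0.3] turn [0.98  0.002 0.001]
```

```bash
python3 -m pendant '[[5,[0.3,0,0],[0.12,0,0]],[5,[0.5,0,0],[0.24,0,0]],[5,[0.7,0,0],[0.36,0,0]],[5,[1,0,0],[0.48,0,0]],[5,[1.2,0,0],[0.6,0,0]],[5,[1.4,0,0],[0.72,0,0]],[5,[1.6,0,0],[0.84,0,0]],[5,[1.8,0,0],[0.96,0,0]],[5,[1.9,0,0],[0.98,0,0]],[5,[1.9,0,0],[0.98,0,0]]]' 25; python3 - <<'E'
from h import *
go(scr("b",1,.1017))
c=optics.read_camera("wrist"); cv2.imwrite("pics/w10.png",cv2.convertScaleAbs(c["image"],alpha=1.5)); 
E
```

```text
time_s: 14.45
tool_pos: [0.5283, -0.2068, 0.1028]
tool_rot: [-136.6, 90.0, -148.5]
force: [-3.7, 0.1, 6.0]
grip_width: 0.0138
t 14.45 at [ 0.5283 -0.2068  0.1028] jaw -11.9 tilt [-0.001 -0.    -1.   ] F [-3.7  0.1  6. ] Tz [-0.22  0.73  0.02] w 0.0138 q7 [-24.  21.]
-> [ 1.1  0.9 -0. ] turn [-0.002 -0.001  0.001]
```

View pics/w10.png

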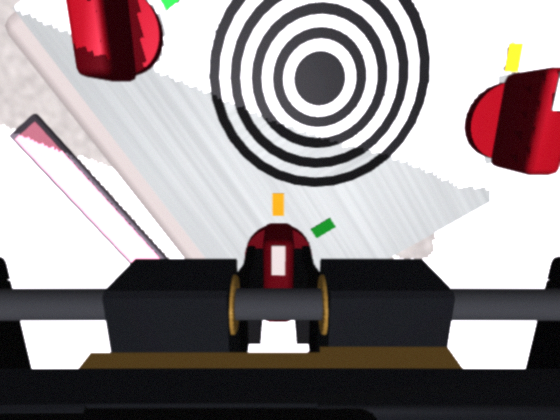

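```bash
python3 -m pendant '[[50,[0,0,0],[0,0,0]],[50,[0,0,0],[0,0,0]],[50,[0,0,0],[0,0,0]],[50,[0,0,0],[0,0,0]],[50,[-30,0,0],[0,0,0]],[50,[-47,0,0],[0,0,0]],[50,[-47,0,0],[0,0,0]]]'; python3 - <<'E'
from h import *
go(scr("a",1,.15),scr("a",1,.102))
c=optics.read_camera("top"); P,ok=cloud(c)
for k in "abcd":
    s=spos(k); m=ok&(np.hypot(*(P[:,:2]-s).T)<.035)&(P[:,2]>.098)&(P[:,2]<.113)
    X=P[m][:,:2]
    if len(X)<20: print(k,len(X)); continue
    rect=cv2.minAreaRect((X*1000).astype(np.float32)); w=np.linalg.eigh(np.cov(X.T))[1][:,1]
    a=np.degrees(np.arctan2(w[1],w[0]))%180
    print(k,m.sum(),np.median(P[m][:,2]).round(4),np.round(rect[1],1),a.round(1),"q",2-np.radians(a-YAW))
E
```

```text
time_s: 15.08
tool_pos: [0.531, -0.207, 0.1524]
tool_rot: [1.9, 89.7, -9.9]
force: [1.0, -0.6, 1.3]
grip_width: 0.0475
t 15.08 at [ 0.531  -0.207   0.1524] jaw -11.8 tilt [ 0.006 -0.001 -1.   ] F [ 1.  -0.6  1.3] Tz [-0.16 -0.04 -0.02] w 0.0475 q7 [-25.  19.]
-> [  1.9 110.  -72.9] turn [-0.     0.006 -0.   ]
-> [ 49.9 110.  -73.2] turn [-0.     0.006 -0.   ]
a 110 0.1077 [41.7 13.9] 76.8 q 1.0245659466393802
b 41 0.108 [23.9 13.6] 80.3 q 0.9641244772515158
c 118 0.1076 [42.4 15.2] 78.3 q 0.9988549103573103
d 112 0.1078 [41.5 14.4] 78.4 q 0.9960508035602915
```

```bash
python3 -m pendant '[[50,[0,32,-20],[0,0,0]],[50,[0,64,-40],[0,0,0]],[50,[0,96,-60],[0,0,0]],[50,[0,110,-71],[0,0,0]],[50,[0,110,-71],[0,0,0]],[50,[0,110,-71],[0,0,0]],[50,[0,110,-71],[0,0,0]]]'; python3 - <<'E'
from h import *
go(scr("a",1,.15),scr("a",1,.102))
c=optics.read_camera("wrist"); cv2.imwrite("pics/w11.png",cv2.convertScaleAbs(c["image"],alpha=1.5)); 
E
```

```text
time_s: 15.72
tool_pos: [0.4818, -0.0846, 0.1487]
tool_rot: [-73.9, 90.0, -85.7]
force: [-0.1, -0.2, -0.1]
grip_width: 0.0497
t 15.72 at [ 0.4818 -0.0846  0.1487] jaw -11.8 tilt [ 0.    -0.001 -1.   ] F [-0.1 -0.2 -0.1] Tz [-0.17 -0.01  0.05] w 0.0497 q7 [-41.  -3.]
-> [-1.3  0.2  0.2] turn [-0.001  0.     0.001]
-> [46.7  0.2  0.2] turn [-0.001  0.     0.001]
```

View pics/w11.png

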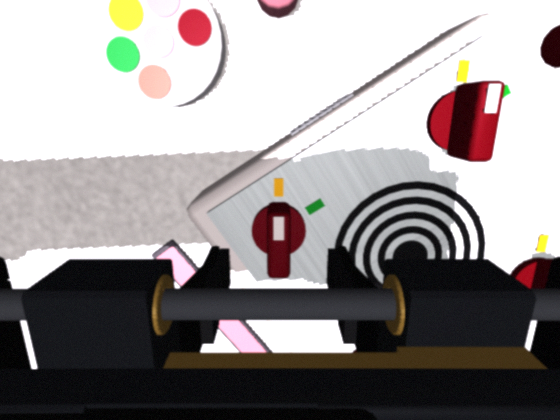

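```bash
python3 -m pendant '[[50,[10,0,0],[0,0,0]],[40,[30,0,0],[0,0,0]],[30,[46,0,0],[0,0,0]],[30,[47,0,0],[0,0,0]],[5,[47,0,0],[0,0,0]],[5,[47,0,0],[0,0,0]],[5,[47,0,0],[0,0,0]],[5,[47,0,0],[0,0,0]],[5,[47,0,0],[0,0,0]],[5,[47,0,0],[0,0,0]]]'; python3 - <<'E'
from h import *
go(scr("a",2,.1))
E
```

```text
time_s: 16.6
tool_pos: [0.482, -0.0841, 0.1027]
tool_rot: [30.5, 90.0, 18.7]
force: [-2.4, -0.9, 4.3]
grip_width: 0.0136
t 16.6 at [ 0.482  -0.0841  0.1027] jaw -11.8 tilt [ 0.001  0.    -1.   ] F [-2.4 -0.9  4.3] Tz [-0.24  0.53  0.04] w 0.0136 q7 [-40.   1.]
-> [ 2.7 -0.4  0.1] turn [ 1.     0.    -0.001]
```

```bash
python3 -m pendant '[[5,[0.3,0,0],[0.12,0,0]],[5,[0.5,0,0],[0.24,0,0]],[5,[0.7,0,0],[0.36,0,0]],[5,[1,0,0],[0.48,0,0]],[5,[1.2,0,0],[0.6,0,0]],[5,[1.4,0,0],[0.72,0,0]],[5,[1.6,0,0],[0.84,0,0]],[5,[1.8,0,0],[0.95,0,0]],[5,[2,0,0],[1.02,0,0]],[5,[2,0,0],[1.02,0,0]]]' 30; python3 - <<'E'
from h import *
go(scr("a",2,.1))
E
```

```text
time_s: 17.43
tool_pos: [0.482, -0.0841, 0.1007]
tool_rot: [29.8, 90.0, -40.5]
force: [-3.2, -0.4, 6.8]
grip_width: 0.0143
t 17.43 at [ 0.482  -0.0841  0.1007] jaw -70.3 tilt [ 0. -0. -1.] F [-3.2 -0.4  6.8] Tz [-0.34  0.77  0.42] w 0.0143 q7 [-45. -56.]
-> [ 0.7 -0.1  0.4] turn [-0.021  0.    -0.   ]
```

```bash
python3 -m pendant '[[5,[0,0,0],[0.02,0,0]],[5,[0,0,0],[0.02,0,0]]]'; python3 - <<'E'
from h import *
c=optics.read_camera("wrist"); cv2.imwrite("pics/w12.png",cv2.convertScaleAbs(c["image"],alpha=1.5)); 
go(scr("a",2,.1))
E
```

```text
time_s: 17.6
tool_pos: [0.482, -0.0841, 0.1007]
tool_rot: [17.8, 90.0, -53.5]
force: [-3.0, -1.4, 6.6]
grip_width: 0.0138
t 17.65 at [ 0.482  -0.0841  0.1007] jaw -71.3 tilt [ 0. -0. -1.] F [-2.9 -0.1  5.9] Tz [-0.34  0.77  0.6 ] w 0.0136 q7 [-46. -57.]
-> [ 0.7 -0.   0.4] turn [-0.038  0.001 -0.   ]
```

View pics/w12.png

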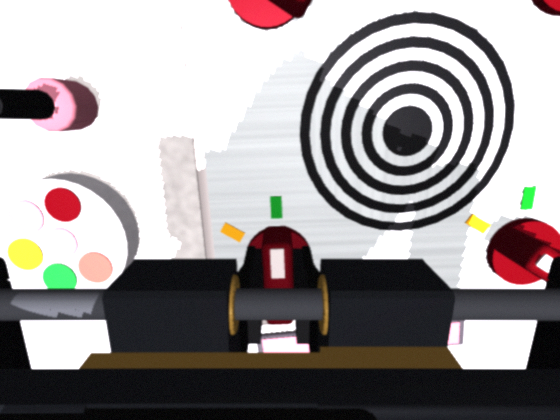

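```bash
python3 -m pendant '[[50,[0,0,0],[-0.03,0,0]],[50,[0,0,0],[-0.03,0,0]],[50,[0,0,0],[-0.03,0,0]],[50,[0,0,0],[-0.03,0,0]],[50,[-30,0,0],[-0.03,0,0]],[50,[-48,0,0],[-0.03,0,0]],[50,[-48,0,0],[-0.03,0,0]]]'; python3 - <<'E'
from h import *
go(scr("c",1,.15),scr("c",1,.102))
E
```

```text
time_s: 18.23
tool_pos: [0.4843, -0.0842, 0.1512]
tool_rot: [80.2, 89.6, 10.5]
force: [0.9, -0.6, -0.2]
grip_width: 0.048
t 18.23 at [ 0.4843 -0.0842  0.1512] jaw -69.7 tilt [ 0.006  0.001 -1.   ] F [ 0.9 -0.6 -0.2] Tz [-0.07  0.09 -0.01] w 0.048 q7 [-48. -60.]
-> [  2.1 129.2 128.1] turn [-1.011  0.004 -0.005]
-> [ 50.1 128.9 128.1] turn [-1.011  0.004 -0.005]
```

```bash
python3 -m pendant '[[50,[0,26,26],[-0.12,0,0]],[50,[0,52,52],[-0.24,0,0]],[50,[0,78,78],[-0.36,0,0]],[50,[0,105,104],[-0.48,0,0]],[50,[0,131,129],[-0.6,0,0]],[50,[0,131,129],[-0.72,0,0]],[50,[0,131,129],[-0.84,0,0]],[50,[0,131,129],[-0.96,0,0]],[50,[0,131,129],[-1.01,0,0]],[50,[0,131,129],[-1.01,0,0]]]'; python3 - <<'E'
from h import *
go(scr("c",1,.15),scr("c",1,.102))
c=optics.read_camera("wrist"); cv2.imwrite("pics/w13.png",cv2.convertScaleAbs(c["image"],alpha=1.5)); 
E
```

```text
time_s: 19.07
tool_pos: [0.6491, -0.1594, 0.1467]
tool_rot: [169.4, 89.9, 157.7]
force: [-0.2, 0.2, -1.4]
grip_width: 0.0499
t 19.07 at [ 0.6491 -0.1594  0.1467] jaw -11.7 tilt [-0.001  0.    -1.   ] F [-0.2  0.2 -1.4] Tz [-0.1   0.08 -0.04] w 0.0499 q7 [-20.  14.]
-> [-3.3  0.   0.8] turn [ 0.002 -0.001 -0.   ]
-> [44.7  0.   0.8] turn [ 0.002 -0.001 -0.   ]
```

View pics/w13.png

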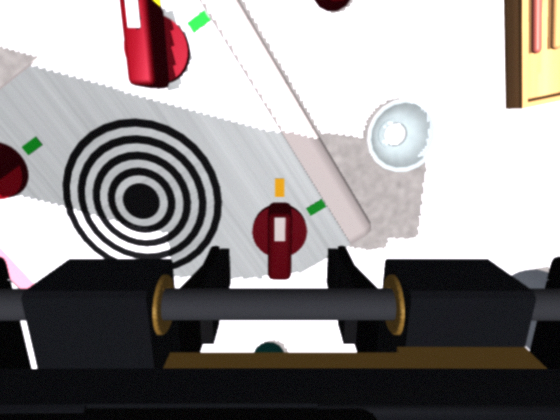

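```bash
python3 -m pendant '[[50,[10,0,0.8],[0,0,0]],[40,[30,0,0.8],[0,0,0]],[30,[45,0,0.8],[0,0,0]],[30,[45,0,0.8],[0,0,0]],[5,[45,0,0.8],[0,0,0]],[5,[45,0,0.8],[0,0,0]],[5,[45,0,0.8],[0,0,0]],[5,[45,0,0.8],[0,0,0]],[5,[45,0,0.8],[0,0,0]],[5,[45,0,0.8],[0,0,0]]]'; python3 - <<'E'
from h import *
go(scr("c",2,.1))
E
```

```text
time_s: 19.95
tool_pos: [0.6499, -0.1595, 0.1038]
tool_rot: [128.9, 90.0, 117.1]
force: [-4.2, 0.8, 4.4]
grip_width: 0.0136
t 19.95 at [ 0.6499 -0.1595  0.1038] jaw -11.8 tilt [-0.     0.001 -1.   ] F [-4.2  0.8  4.4] Tz [ 0.13  0.98 -0.04] w 0.0136 q7 [-19.  15.]
-> [ 3.8 -0.   0. ] turn [ 1.    -0.001 -0.   ]
```

```bash
python3 -m pendant '[[5,[0.3,0,0],[0.12,0,0]],[5,[0.5,0,0],[0.24,0,0]],[5,[0.7,0,0],[0.36,0,0]],[5,[1,0,0],[0.48,0,0]],[5,[1.2,0,0],[0.6,0,0]],[5,[1.4,0,0],[0.72,0,0]],[5,[1.6,0,0],[0.84,0,0]],[5,[1.8,0,0],[0.95,0,0]],[5,[2,0,0],[1.04,0,0]],[5,[2,0,0],[1.04,0,0]]]' 30; python3 - <<'E'
from h import *
c=optics.read_camera("wrist"); cv2.imwrite("pics/w14.png",cv2.convertScaleAbs(c["image"],alpha=1.5)); 
go(scr("c",2,.1))
E
```

```text
time_s: 20.78
tool_pos: [0.6497, -0.1592, 0.1018]
tool_rot: [-118.0, 89.9, 170.5]
force: [-5.8, 1.3, 5.9]
grip_width: 0.0137
t 20.83 at [ 0.6497 -0.1592  0.1018] jaw -71.3 tilt [-0.001  0.    -1.   ] F [-5.3  1.7  6.2] Tz [0.23 1.39 0.51] w 0.0137 q7 [-27. -39.]
-> [1.8 0.2 0.4] turn [-0.039 -0.001  0.001]
```

View pics/w14.png

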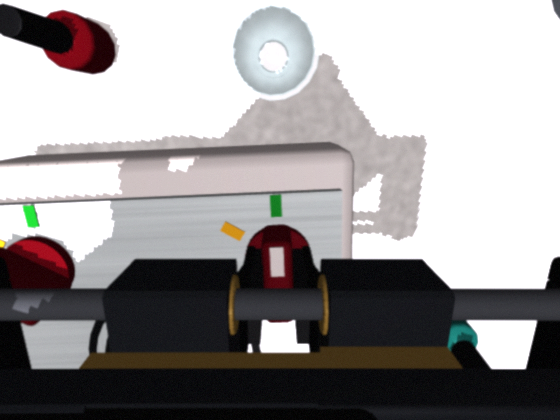

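Screw c's pointer is on the green mark (276,205), and the torque shows it is against the stop. Next is d.

```bash
python3 -m pendant '[[50,[0,0,0],[-0.03,0,0]],[50,[0,0,0],[-0.03,0,0]],[50,[0,0,0],[-0.03,0,0]],[50,[0,0,0],[-0.03,0,0]],[50,[-30,0,0],[-0.03,0,0]],[50,[-50,0,0],[-0.03,0,0]],[50,[-50,0,0],[-0.03,0,0]]]'; python3 - <<'E'
from h import *
go(scr("d",1,.15),scr("d",1,.102))
E
```

```text
time_s: 21.42
tool_pos: [0.6527, -0.1608, 0.1555]
tool_rot: [55.7, 89.6, -14.0]
force: [0.8, -0.6, 0.0]
grip_width: 0.0479
t 21.42 at [ 0.6527 -0.1608  0.1555] jaw -69.7 tilt [ 0.007 -0.002 -1.   ] F [ 0.8 -0.6  0. ] Tz [-0.07  0.12 -0.  ] w 0.0479 q7 [-28. -39.]
-> [   4.9   -3.6 -132.2] turn [-1.011  0.007 -0.004]
-> [  52.9   -3.9 -132.4] turn [-1.011  0.007 -0.004]
```

```bash
python3 -m pendant '[[50,[0,-1.7,-35],[-0.12,0,0]],[50,[0,-1.7,-70],[-0.24,0,0]],[50,[0,-1.7,-105],[-0.36,0,0]],[50,[0,-1.7,-132],[-0.48,0,0]],[50,[0,-1.7,-132],[-0.6,0,0]],[50,[0,-1.7,-132],[-0.72,0,0]],[50,[0,-1.7,-132],[-0.84,0,0]],[50,[0,-1.7,-132],[-0.96,0,0]],[50,[0,-1.7,-132],[-1.01,0,0]],[50,[0,-1.7,-132],[-1.01,0,0]]]'; python3 - <<'E'
from h import *
go(scr("d",1,.15),scr("d",1,.102))
c=optics.read_camera("wrist"); cv2.imwrite("pics/w15.png",cv2.convertScaleAbs(c["image"],alpha=1.5)); 
E
```

```text
time_s: 22.25
tool_pos: [0.6027, -0.0363, 0.1507]
tool_rot: [73.8, 90.0, 62.0]
force: [0.8, -0.7, -0.6]
grip_width: 0.0501
t 22.25 at [ 0.6027 -0.0363  0.1507] jaw -11.8 tilt [ 0.  0. -1.] F [ 0.8 -0.7 -0.6] Tz [-0.11  0.04 -0.04] w 0.0501 q7 [-37.   2.]
-> [ 0.7 -1.6  1.2] turn [ 0.001  0.    -0.   ]
-> [48.7 -1.6  1.2] turn [ 0.001  0.    -0.   ]
```

View pics/w15.png

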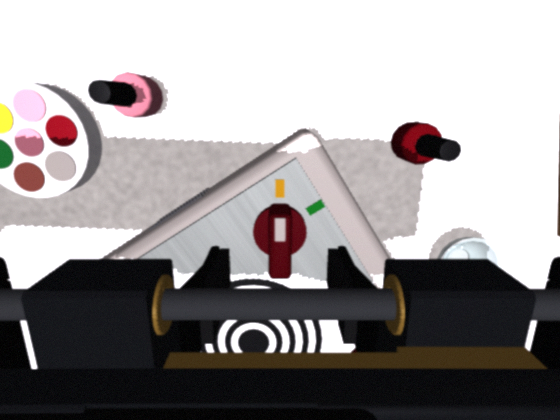

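```bash
python3 -m pendant '[[50,[10,-1.6,1],[0,0,0]],[40,[30,-1.6,1],[0,0,0]],[30,[49,-1.6,1],[0,0,0]],[30,[50,-1.6,1],[0,0,0]],[5,[50,-1.6,1],[0,0,0]],[5,[50,-1.6,1],[0,0,0]],[5,[50,-1.6,1],[0,0,0]],[5,[50,-1.6,1],[0,0,0]],[5,[50,-1.6,1],[0,0,0]],[5,[50,-1.6,1],[0,0,0]]]'; python3 - <<'E'
from h import *
go(scr("d",2,.1))
E
```

```text
time_s: 23.13
tool_pos: [0.6034, -0.0381, 0.1018]
tool_rot: [77.6, 90.0, 65.7]
force: [-2.0, 0.5, 4.5]
grip_width: 0.014
t 23.13 at [ 0.6034 -0.0381  0.1018] jaw -11.8 tilt [ 0.     0.001 -1.   ] F [-2.   0.5  4.5] Tz [-0.11  0.67 -0.07] w 0.014 q7 [-35.   4.]
-> [ 1.8 -0.   0.1] turn [ 1.    -0.    -0.001]
```

```bash
python3 -m pendant '[[5,[0.3,0,0],[0.12,0,0]],[5,[0.5,0,0],[0.24,0,0]],[5,[0.7,0,0],[0.36,0,0]],[5,[1,0,0],[0.48,0,0]],[5,[1.2,0,0],[0.6,0,0]],[5,[1.4,0,0],[0.72,0,0]],[5,[1.6,0,0],[0.84,0,0]],[5,[1.8,0,0],[0.95,0,0]],[5,[2,0,0],[1.04,0,0]],[5,[2,0,0],[1.04,0,0]]]' 30; python3 - <<'E'
from h import *
c=optics.read_camera("wrist"); cv2.imwrite("pics/w16.png",cv2.convertScaleAbs(c["image"],alpha=1.5)); 
go(scr("d",2,.1))
E
```

```text
time_s: 23.97
tool_pos: [0.6032, -0.0377, 0.0998]
tool_rot: [-116.1, 90.0, 172.4]
force: [-4.0, 0.6, 6.5]
grip_width: 0.0143
t 24.02 at [ 0.6032 -0.0378  0.0998] jaw -71.3 tilt [-0.001  0.    -1.   ] F [-3.7  0.8  6.1] Tz [-0.01  1.06  0.53] w 0.0138 q7 [-44. -50.]
-> [-0.2  0.2  0.4] turn [-0.039 -0.     0.001]
```

View pics/w16.png

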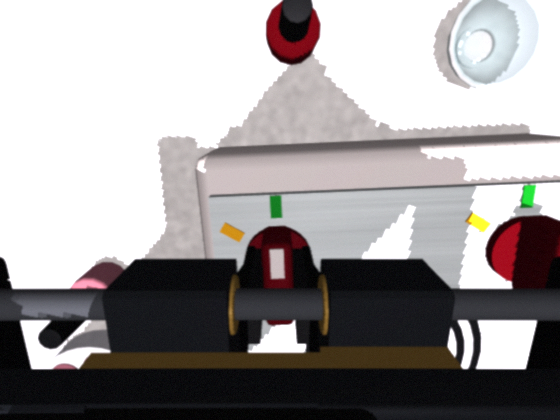

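Screw d is on its green mark (276,206). Screw b is the last one.

```bash
python3 -m pendant '[[50,[0,0,0],[-0.03,0,0]],[50,[0,0,0],[-0.03,0,0]],[50,[0,0,0],[-0.03,0,0]],[50,[0,0,0],[-0.03,0,0]],[50,[-30,0,0],[-0.03,0,0]],[50,[-50,0,0],[-0.03,0,0]],[50,[-50,0,0],[-0.03,0,0]]]'; python3 - <<'E'
from h import *
go(scr("b",1,.15),scr("b",1,.102))
E
```

```text
time_s: 24.6
tool_pos: [0.606, -0.0389, 0.153]
tool_rot: [70.9, 89.6, 1.2]
force: [1.3, -0.2, 0.2]
grip_width: 0.0479
t 24.6 at [ 0.606  -0.0389  0.153 ] jaw -69.7 tilt [ 0.007  0.    -1.   ] F [ 1.3 -0.2  0.2] Tz [-0.1   0.11  0.02] w 0.0479 q7 [-46. -50.]
-> [   2.4 -130.7  129.8] turn [-1.011  0.005 -0.005]
-> [  50.4 -131.   129.7] turn [-1.011  0.005 -0.005]
```

```bash
python3 -m pendant '[[50,[0,-26,26],[-0.12,0,0]],[50,[0,-52,52],[-0.24,0,0]],[50,[0,-78,78],[-0.36,0,0]],[50,[0,-104,105],[-0.48,0,0]],[50,[0,-129,131],[-0.6,0,0]],[50,[0,-129,131],[-0.72,0,0]],[50,[0,-129,131],[-0.84,0,0]],[50,[0,-129,131],[-0.96,0,0]],[50,[0,-129,131],[-1.01,0,0]],[50,[0,-129,131],[-1.01,0,0]]]'; python3 - <<'E'
from h import *
go(scr("b",1,.15),scr("b",1,.102))
c=optics.read_camera("wrist"); cv2.imwrite("pics/w17.png",cv2.convertScaleAbs(c["image"],alpha=1.5)); 
E
```

```text
time_s: 25.43
tool_pos: [0.5277, -0.2058, 0.1486]
tool_rot: [109.5, 90.0, 97.7]
force: [-0.4, -0.6, 0.6]
grip_width: 0.0497
t 25.43 at [ 0.5277 -0.2058  0.1486] jaw -11.8 tilt [-0.     0.001 -1.   ] F [-0.4 -0.6  0.6] Tz [-0.09  0.05 -0.01] w 0.0497 q7 [-26.  19.]
-> [-1.4  0.   0.8] turn [ 0.    -0.    -0.001]
-> [46.6 -0.   0.8] turn [ 0.    -0.    -0.001]
```

View pics/w17.png

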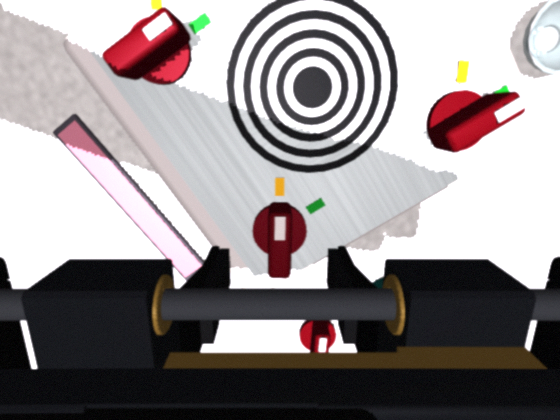

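```bash
python3 -m pendant '[[50,[10,0,0.8],[0,0,0]],[40,[30,0,0.8],[0,0,0]],[30,[47,0,0.8],[0,0,0]],[30,[47,0,0.8],[0,0,0]],[5,[47,0,0.8],[0,0,0]],[5,[47,0,0.8],[0,0,0]],[5,[47,0,0.8],[0,0,0]],[5,[47,0,0.8],[0,0,0]],[5,[47,0,0.8],[0,0,0]],[5,[47,0,0.8],[0,0,0]]]'; python3 - <<'E'
from h import *
go(scr("b",2,.1))
E
```

```text
time_s: 26.32
tool_pos: [0.5285, -0.206, 0.1027]
tool_rot: [114.3, 90.0, 102.5]
force: [-3.7, 1.6, 5.1]
grip_width: 0.0138
t 26.32 at [ 0.5285 -0.206   0.1027] jaw -11.8 tilt [-0.     0.001 -1.   ] F [-3.7  1.6  5.1] Tz [ 0.12  1.   -0.  ] w 0.0138 q7 [-24.  21.]
-> [ 2.7  0.1 -0. ] turn [ 1.    -0.001 -0.   ]
```

```bash
python3 -m pendant '[[5,[0.3,0,0],[0.12,0,0]],[5,[0.5,0,0],[0.24,0,0]],[5,[0.7,0,0],[0.36,0,0]],[5,[1,0,0],[0.48,0,0]],[5,[1.2,0,0],[0.6,0,0]],[5,[1.4,0,0],[0.72,0,0]],[5,[1.6,0,0],[0.84,0,0]],[5,[1.8,0,0],[0.95,0,0]],[5,[2,0,0],[1.04,0,0]],[5,[2,0,0],[1.04,0,0]]]' 30; python3 - <<'E'
from h import *
c=optics.read_camera("wrist"); cv2.imwrite("pics/w18.png",cv2.convertScaleAbs(c["image"],alpha=1.5)); 
go(scr("b",2,.1))
E
```

```text
time_s: 27.15
tool_pos: [0.5282, -0.2057, 0.1008]
tool_rot: [-123.8, 89.9, 164.7]
force: [-5.8, 1.2, 8.8]
grip_width: 0.0141
t 27.2 at [ 0.5283 -0.2057  0.1008] jaw -71.3 tilt [-0.002  0.    -1.   ] F [-5.6  0.9  8.7] Tz [0.33 1.39 0.61] w 0.0138 q7 [-33. -32.]
-> [0.8 0.1 0.2] turn [-0.039 -0.001  0.001]
```

View pics/w18.png

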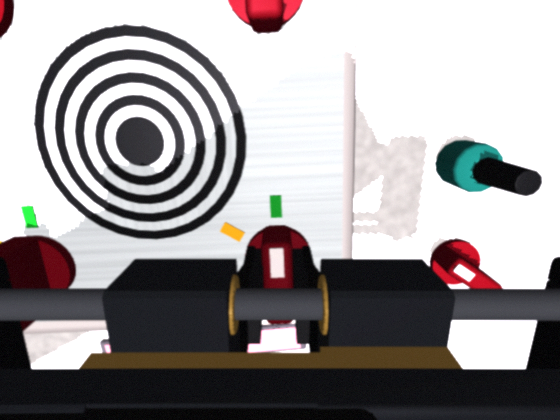

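Screw b is on its green mark. I'll release it, rise, move clear of the top camera's view and check all four.

```bash
python3 -m pendant '[[50,[0,0,0],[-0.03,0,0]],[50,[0,0,0],[-0.03,0,0]],[50,[0,0,0],[-0.03,0,0]],[50,[0,0,0],[-0.03,0,0]],[50,[-30,0,0],[-0.03,0,0]],[50,[-60,0,0],[-0.03,0,0]],[50,[-100,0,0],[-0.03,0,0]],[50,[-130,0,0],[-0.03,0,0]],[50,[-130,0,0],[-0.03,0,0]]]'; python3 -m pendant '[[50,[0,0,35],[0,0,0]],[50,[0,0,70],[0,0,0]],[50,[0,0,105],[0,0,0]],[50,[0,0,140],[0,0,0]],[50,[0,0,170],[0,0,0]],[50,[0,0,190],[0,0,0]],[50,[0,0,190],[0,0,0]],[50,[0,0,190],[0,0,0]]]'; python3 - <<'E'
from h import *
cs=optics.read_camera("scene"); c=optics.read_camera("top")
cv2.imwrite("pics/fin_s.png",cv2.convertScaleAbs(cs["image"],alpha=1.5)); cv2.imwrite("pics/fin_t.png",cv2.convertScaleAbs(c["image"],alpha=1.6))
for n,cc in (("top",c),("scene",cs)):
  P,ok=cloud(cc)
  for k in "abcd":
    s=spos(k); m=ok&(np.hypot(*(P[:,:2]-s).T)<.035)&(P[:,2]>.098)&(P[:,2]<.112)
    X=P[m][:,:2]
    if len(X)<20: print(n,k,len(X)); continue
    w=np.linalg.eigh(np.cov(X.T))[1][:,1]; a=(np.degrees(np.arctan2(w[1],w[0]))+40)%180-40
    print(n,k,m.sum(),np.median(P[m][:,2]).round(4),"q",(2-np.radians(a-YAW)).round(3))
  m=ok&(np.hypot(*(P[:,:2]-MID).T)<.07); print("cover z",np.median(P[m][:,2]).round(4))
go()
E
```

```text
time_s: 27.95
tool_pos: [0.5319, -0.2079, 0.2361]
tool_rot: [59.4, 89.4, -10.3]
force: [-0.2, -1.4, -0.1]
grip_width: 0.0495
time_s: 28.62
tool_pos: [0.5939, -0.3855, 0.2287]
tool_rot: [-103.9, 89.9, -173.7]
force: [-0.2, 0.0, -0.0]
grip_width: 0.0499
top a 115 0.1061 q 1.996
top b 103 0.1059 q 2.036
top c 114 0.106 q 1.988
top d 111 0.1058 q 1.999
cover z 0.0731
scene a 146 0.106 q 1.992
scene b 158 0.1059 q 2.026
scene c 206 0.1062 q 2.007
scene d 188 0.1066 q 1.989
cover z 0.0735
t 28.72 at [ 0.5949 -0.383   0.2294] jaw -69.6 tilt [-0.     0.001 -1.   ] F [-0.3  0.4  0.3] Tz [-0.08  0.19  0.  ] w 0.0502 q7 [ -6. -20.]
```

View pics/fin_s.png

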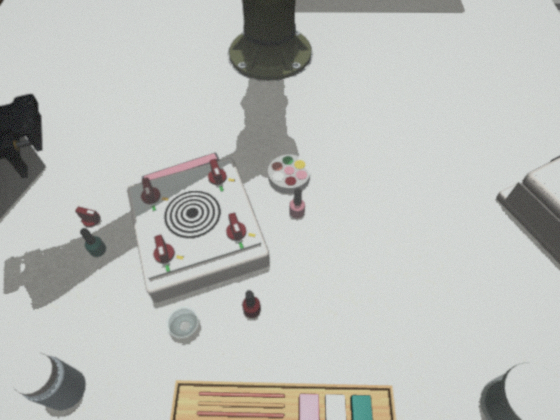

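View pics/fin_t.png

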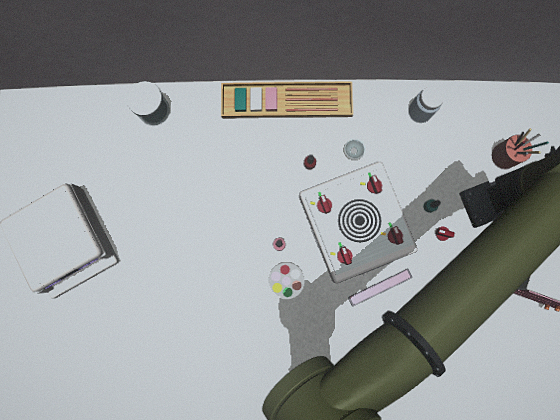

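```bash
python3 -m pendant '[[50,[0,0,0],[0,0,0]],[50,[0,0,0],[0,0,0]],[50,[0,0,0],[0,0,0]],[50,[0,0,0],[0,0,0]]]'; python3 -c "
from cell import env; print(env.sign_off())"
```

```text
time_s: 29.05
tool_pos: [0.5951, -0.3831, 0.2303]
tool_rot: [99.7, 89.9, 30.1]
force: [-0.5, -0.2, 1.1]
grip_width: 0.05
the job is handed in; nothing more can be done
None
```

All four wing screws are turned home to their green marks and the cover has come down. I used two crisscross rounds, both in the order a → c → d → b. The job was handed in at about 29 s, with the gripper open and clear of everything.

- **Round one:** the wrist camera showed each pointer on its yellow mark. A top-camera depth check before round two gave joint values from 0.96 to 1.02. Screw b's reading was the weakest because the gripper partly hid it.
- **Round two:** every screw reached its hard stop, with the wrist torque rising to about 0.5–0.6 N m. The wrist camera showed each pointer on its green mark.
- **Final check:** depth from the top and scene cameras gave joint values from 1.99 to 2.04, all within measuring noise of 2.0. The screw tops were at 106–107 mm, against 106 mm at home.
- **Cover height:** it read 73.1–73.5 mm, against 72 mm when seated. That is within the 2 mm calibration, but I did not measure the seating more finely than that.
- **Other items:** the bottles, bead case, file, spare screw and dish look unmoved in the before and after pictures; I compared these by eye and did not measure them. Wrist force stayed under about 12 N in every reading I took.

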